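# Take the brass test bar from its lipped rack and lay it on the vibration stand

### The job

Set up the brass bar for a resonance test. Lift its near end over the lip of the storage rack, draw it out endwise from under the hood, and lay it flat on the blue vibration stand: across both rods, between the rubber collars, overhanging equally at both ends. Put it down, don't drop it, and leave the steel bar where it lies in the rack.

Things in the scene. Friction and masses are not known exactly. Their poses are not given: they have to be found in the camera images.
- bar_rack: Storage rack fixed to the bench, grey base 214 x 136 x 10 mm, black end blocks, hood roofed in aluminium. Origin: centre of its underside; x along the bars, from near lip (-x) to far hood (+x), z up. Two bars lie in it side by side at y = +32 and -32 mm (which is where varies), centred on x = 0, undersides at z = 34 mm. Between x = -66 and +46 mm their sides are bare, with 24 mm of air under them.
- rack_lip (a point): Middle of the top edge of the rack's fixed lip (x = -92 to -82 mm, top at z = 47 mm in the rack's frame: 13 mm above the bars' undersides, 3 mm above their tops); axes as the rack's. Behind it each bar's near end rests in a notch 25 mm wide with cheeks 8 mm high.
- rack_hood_mouth (a point): Middle of the hood's open front (x = +46, z = 43 mm in the rack's frame). Far ends lie 34 mm deep in pockets 24 mm wide, 18 mm high (floor z = 34, back wall x = +83, hood top 60 mm). A bar can rise level by only 8 mm; with its tail on the pocket floor it tilts up to 0.2 rad (0.15 rad keeps it over the lip while drawn out) and is free of the hood after 40 mm of travel to -x.
- brass_mid (a point): Centre of the loose brass (yellow) bar, 160 x 20 x 10 mm, about 0.27 kg. x along its length from lip end (-x) to tail end (+x) as it lies in the rack, y across its 20 mm width, z up through its 10 mm thickness. Grasp it across its width.
- brass_lip_end (a point): Middle of the lower edge of the brass bar at its near (lip) end, 80 mm from its centre and 5 mm below it.
- brass_tail_end (a point): Middle of the lower edge of the brass bar at its far (hood) end, 80 mm from its centre and 5 mm below it.
- brass_bar: The brass bar; origin at the centre of its underside, axes as brass_mid.
- steel_bar: The steel (grey) bar in the other place of the rack, same size; origin at the centre of its underside. To be left alone.
- vibration_stand: Blue stand fixed to the bench, base 210 x 86 x 12 mm. Origin: centre of its underside; x along the bar it is to carry, z up. Two level steel rods, 8 mm thick, lie across it at x = -44 and +44 mm, tops at z = 46 mm; between them, x = -35 to +35 mm, it is open down to the base. A small microphone, top at z = 33 mm, sits at x = +70 mm under the bar's end. The bar may lie either way round.
- stand_seat (a point): Midway between the rods, level with their tops (46 mm above the stand's underside): where the middle of the bar's underside belongs; axes as the stand's. Each rod has two rubber collars (16 mm diameter), inner faces at y = -16 and +16 mm, rising 4 mm above the rod's top; posts outside them reach 6 mm above the rods' tops.
Not all that is in view belongs to the job. Several things have the shape of the brass_bar; the one meant has the colours described above.

How it is judged:
By the outcome, as a careful person would: the job done as asked, in the order asked, and still so for the second after the job is handed in, with the robot touching nothing.
It also fails if it takes over 40 s, if anything falls off the work surface, if the arm or the gripper's body presses on something with over 40 N, if the wrist force passes 120 N, or if a joint passes its speed limit or range.

### The arm

A 7-joint arm with a two-finger parallel gripper is mounted at the origin on a cart in front of the work surface, level with it; the furniture and walls round the work are solid. World frame = base frame: x ahead of the robot, y to its left, z up, the work surface at z = 0. Lengths are in m, angles in rad, forces in N, time in s.
With the tool pointing down it reaches from about 0.425 to 0.8 m from the base axis. Payload 8.3 kg.
Tool frame: the origin (TCP) lies where the fingers leave the gripper's body, on its centre line; the fingertips stand 73 mm ahead of it and the grasp point (between the pads) lies 54 mm ahead of it; z points along the fingers, y is the line along which they close (so a half turn about z gives the same grasp; the last joint's range is limited). The gripper opens to 85 mm and grips with 20 to 120 N. Pads are 22 mm wide; open, the fingers measure 114 mm over their backs; the gripper's body (76 mm by 85 mm) begins 54 mm behind the grasp point. The pads swing forward as they close: fully open they stand 13 mm farther back than shut.
Start: joints at [-1.267, 0.383, 0.016, 1.37, -0.006, 1.388, -0.046], TCP at [0.224, 0.583, 0.304] pointing down, gripper open.
Joint ranges: [-2.95, 2.95], [-0.25, 2.06], [-1.52, 1.56], [0.18, 2.33], [-1.44, 4.58], [0.02, 2.06], [-3.01, 3.01]. Speed limits (rad/s): [2.39, 2.39, 3.01, 3.01, 3.14, 3.14, 3.14].

### API

Orientations are given as a unit quaternion [w, x, y, z].
In Python, from plant import robot gives the robot as it stands. The module is installed in compiled form; this text tells all that it offers. Calls block until the motion is done:
- robot.reach(position, orientation): joint-space move of the TCP to a pose.
- robot.move_straight(position, frame=None, vel=0.15, force_limit=None): straight line of the TCP; frame=None keeps the orientation; vel is the mean speed in m/s. With force_limit (N) it stops when the force on the tool has changed by that much, and returns True; else False.
- robot.move_joints(angles): joint-space move.
- robot.command_gripper(opening): finger opening in m; the grip force is fixed at half the most; returns when the fingers have stopped.
- robot.dwell(seconds).
- robot.ik(position, orientation): joint angles nearest the present ones, or None.
- robot.state(): the state.
- robot.read_camera(name): name is "scene" or "top"; returns a dict with "img" (420x560x3 uint8, red, green, blue), "fovy" (degrees; the focal length in pixels is half the picture's height over the tangent of half this angle, whatever the lens; pixels are square), "cx", "cy" (the principal point, pixels), "view" (4x4, takes a point from world to camera coordinates). Camera axes: x right, y down, z forward; pixel columns grow to the right and rows downward; lengths in m; the calibration is good to about 2 mm. A picture is of the moment at which its call begins. There is no depth.
A pose or a line that the arm cannot do raises robot.Unreachable and nothing moves.
- robot.finish_job(): hands the job in; it is judged then, once.
The state is a dict: "clock": time; "q": joint angles; "joint_velocities": joint speeds; "joint_torque": joint torques, N m; "ee_pos": TCP position; "eef_rot": TCP orientation; "force": force on the tool from outside, world axes, zero at the start; "torque": the same for the moment, N m; "opening": finger opening in m; "grasp_force": force on a finger pad.
Only numpy, scipy, OpenCV 4.12 (cv2) and the standard library are available. Lean on these libraries where they do the work, as an engineer would, in place of code of your own. Each camera call takes 0.05 s, during which the arm holds its last target. There are 200 camera calls.

## Working session

There is one attempt and no reset: what is moved stays moved. The work goes in short steps, each a Python script; the robot and the scene stay as the last script left them, time stands still between calls to the robot, and variables do not carry over. Pictures are saved under pics/ and viewed, at most 10 in all, crops included, and the job is handed in when it is done.

```bash
mkdir -p pics
cat > h.py <<'E'
import numpy as np, cv2
from plant import robot
def cam(n):
    c=robot.read_camera(n); c['f']=c['img'].shape[0]/2/np.tan(np.radians(c['fovy'])/2); return c
def save(img,p): cv2.imwrite(p,cv2.cvtColor(img,cv2.COLOR_RGB2BGR))
def ray(c,u,v):
    R=c['view'][:3,:3];t=c['view'][:3,3]
    return -R.T@t, R.T@np.array([(u-c['cx'])/c['f'],(v-c['cy'])/c['f'],1])
def onz(c,u,v,z):
    o,d=ray(c,u,v); return o+d*(z-o[2])/d[2]
def proj(c,p):
    q=c['view'][:3,:3]@np.asarray(p)+c['view'][:3,3]; return c['f']*q[0]/q[2]+c['cx'],c['f']*q[1]/q[2]+c['cy']
E
python3 - <<'E'
from h import *
for n in('scene','top'):
    c=cam(n); save(c['img'],f'pics/{n}0.png'); print(n,c['fovy'],c['cx'],c['cy'],np.round(c['view'],3).tolist(),c['img'].shape)
s=robot.state();print(s['clock'],s['force'],s['eef_rot'],s['opening'])
E
```

```text
scene 55.52867106974754 276.0896738160578 205.84886895533435 [[0.655, -0.756, 0.025, -0.524], [-0.349, -0.331, -0.876, 0.151], [0.67, 0.565, -0.481, 1.061], [0.0, 0.0, 0.0, 1.0]] (420, 560, 3)
top 50.93204900246259 286.3222245785492 207.20704464328912 [[0.026, -1.0, 0.011, -0.274], [-0.993, -0.027, -0.115, 0.518], [0.115, -0.008, -0.993, 1.228], [0.0, 0.0, 0.0, 1.0]] (420, 560, 3)
0.1 [-0.71970335 -0.16769359 -0.22915737] [-1.58072401e-04  1.82364786e-01  9.83230526e-01 -8.90313989e-04] 0.08527505366580901
```

View pics/scene0.png

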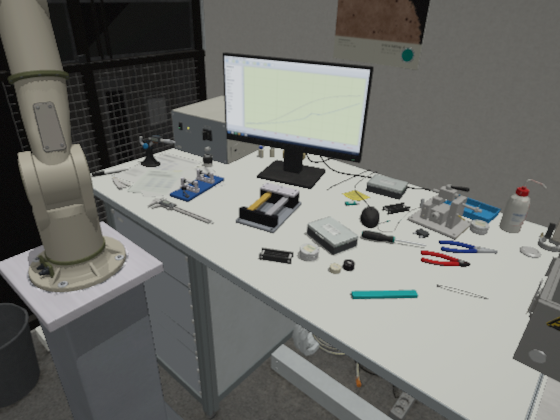

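View pics/top0.png

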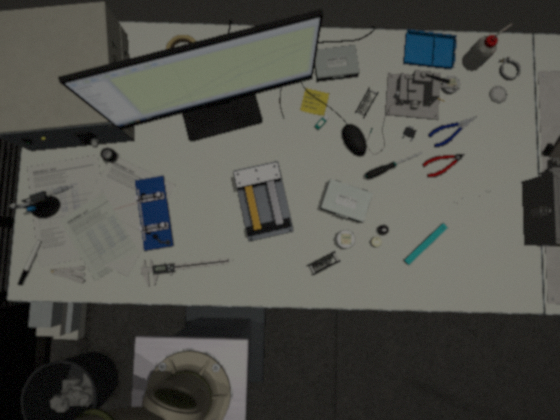

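The scene picture shows the rack at about (270,205) with a yellow bar on its left and a grey one on its right, and the blue stand at (197,185). In the top view the rack is at (264,200), with the brass bar at (252,207) and the steel bar at (276,203). The stand is at (155,212). The other bar-like things are the teal bar (425,243), the yellow note (315,102) and the blue tray (430,50), and none of them fits. The brass bar is the yellow one lying in the rack. I'll confirm that in an enlarged crop.

Run:
```python
from h import *
c=cam('top'); s=cam('scene')
a=cv2.convertScaleAbs(c['img'][150:270,120:310],alpha=1.8); a=cv2.resize(a,None,fx=4,fy=4,interpolation=cv2.INTER_CUBIC)
save(a,'pics/topcrop.png')
b=cv2.resize(s['img'][140:240,140:320],None,fx=4.4,fy=4.4,interpolation=cv2.INTER_CUBIC); save(b,'pics/scenecrop.png')
for p in([0,0,0],robot.state()['ee_pos']): print(p,proj(c,p),proj(s,p))
for n,uv,z in(('brass',(252,207),.044),('steel',(276,203),.044),('stand',(155,212),.0)): print(n,onz(c,*uv,z))
hsv=cv2.cvtColor(c['img'],cv2.COLOR_RGB2HSV)
for n,lo,hi,box in(('brass',(12,120,80),(30,255,255),(170,240,235,300)),('blue',(100,120,30),(125,255,255),(160,260,125,185))):
    m=cv2.inRange(hsv,lo,hi); k=np.zeros_like(m); r=box; k[r[0]:r[1],r[2]:r[3]]=255; m&=k
    cs,_=cv2.findContours(m,0,2); q=max(cs,key=cv2.contourArea); R=cv2.minAreaRect(q); print(n,R,cv2.boxPoints(R).tolist())
```

```text
[0, 0, 0] (np.float64(188.02371316104336), np.float64(393.2106439717858)) (np.float64(79.01409332803516), np.float64(262.43557561892226))
[0.22401556 0.58324526 0.30324044] (np.float64(-107.9591578321901), np.float64(321.18336592731686)) (np.float64(44.25801052943484), np.float64(95.26089899929462))
brass [ 0.52149595 -0.16304077  0.044     ]
steel [ 0.53470366 -0.23048131  0.044     ]
stand [0.50430033 0.12196366 0.        ]
brass ((252.34706115722656, 207.31175231933594), (43.92842483520508, 7.267171382904053), 77.47119140625) [[244.03529357910156, 186.6588134765625], [251.12940979003906, 185.08233642578125], [260.6588134765625, 227.96469116210938], [253.56471252441406, 229.54116821289062]]
blue ((154.82432556152344, 211.94593811035156), (22.522661209106445, 25.317445755004883), 80.53767395019531) [[140.4864959716797, 202.91891479492188], [165.45945739746094, 198.75674438476562], [169.1621551513672, 220.97296142578125], [144.18919372558594, 225.1351318359375]]
```

View pics/topcrop.png

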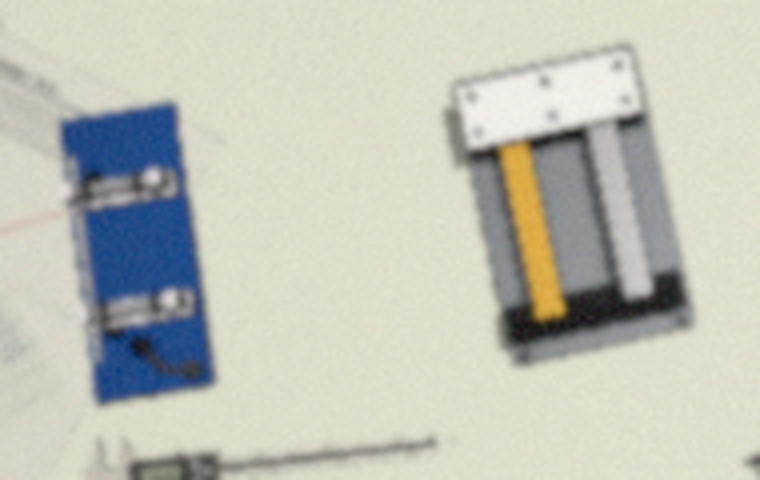

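View pics/scenecrop.png

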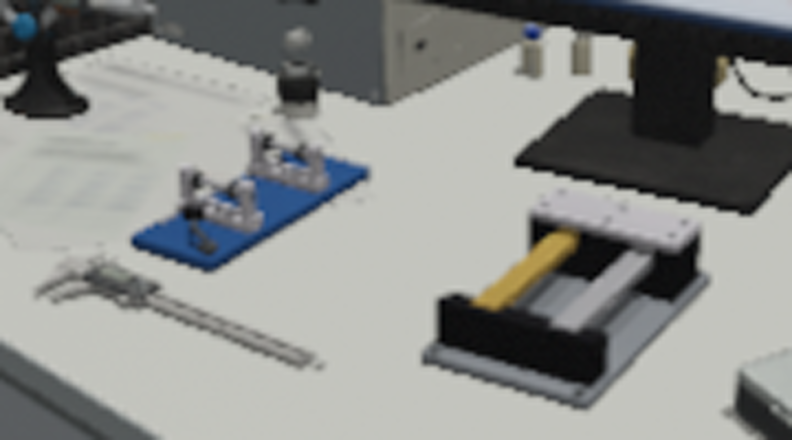

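The crops confirm a single yellow bar, in the left place of the rack (crop (530,230)), with grey steel on the right (crop (620,210)). The stand is the blue base with corners at crop (62,122), (175,103), (213,382) and (100,402). Next I'll turn these into metric positions and check them against the known sizes.

```bash
cat > meas.py <<'E'
from h import *
def rect(c,lo,hi,box,z,hull=True):
    y0,y1,x0,x1=box; k=8
    im=cv2.resize(c['img'][y0:y1,x0:x1],None,fx=k,fy=k,interpolation=cv2.INTER_CUBIC)
    m=cv2.inRange(cv2.cvtColor(im,cv2.COLOR_RGB2HSV),lo,hi); m=cv2.morphologyEx(m,cv2.MORPH_CLOSE,np.ones((9,9))); 
    cs,_=cv2.findContours(m,0,2)
    big=[q for q in cs if cv2.contourArea(q)>(2000 if hull else 0.99*max(map(cv2.contourArea,cs)))]
    p=np.vstack(big)[:,0]
    p=(p+.5)/k-.5+[x0,y0]
    w=np.array([onz(c,*q,z)[:2] for q in p],np.float32)*1000
    return cv2.minAreaRect(w),m
E
python3 - <<'E'
from meas import *
c=cam('top'); s=cam('scene'); print('campos',ray(c,0,0)[0],ray(s,0,0)[0])
B=rect(c,(12,110,60),(32,255,255),(175,240,235,275),.044)[0]; print('brass',B,cv2.boxPoints(B).tolist())
S=rect(c,(100,120,25),(128,255,255),(165,260,125,185),.012)[0]; print('stand',S)
f=lambda x,y:((x+.5)/4-.5+120,(y+.5)/4-.5+150)
for n,pts,z in(('base',[(520,362),(690,322)],.01),('roof',[(457,85),(630,45),(645,113),(470,150)],.060)):
    print(n,[np.round(onz(c,*f(*p),z)*1000,1).tolist() for p in pts])
# two-view: monitor lower corner left, scene (220,127), top(137?)
def tri(uv1,uv2):
    o1,d1=ray(c,*uv1);o2,d2=ray(s,*uv2);t=np.linalg.lstsq(np.c_[d1,-d2],o2-o1,rcond=None)[0];return (o1+d1*t[0]+o2+d2*t[1])/2,np.linalg.norm(o1+d1*t[0]-o2-d2*t[1])
print('monR',tri((320,14),(367,65)),tri((318,75),(360,155)),'monL',tri((68,80),(222,58)),tri((107,124),(221,127)))
E
```

```text
campos [ 0.37961232 -0.2504814   1.28227911] [-0.31546745 -0.94594382  0.65518646]
brass ((520.6807250976562, -164.69491577148438), (128.07479858398438, 24.113821029663086), 14.350403785705566) [[455.653076171875, -168.88595581054688], [461.6297607421875, -192.24737548828125], [585.7083740234375, -160.50387573242188], [579.731689453125, -137.1424560546875]]
stand ((501.427490234375, 122.41874694824219), (203.82298278808594, 80.71317291259766), 11.153078079223633)
base [[429.3, -157.1, 10.0], [461.3, -278.7, 10.0]]
roof [[620.6, -109.7, 60.0], [652.6, -230.5, 60.0], [604.2, -242.4, 60.0], [574.6, -120.6, 60.0]]
monR (array([ 0.86557562, -0.31125892,  0.44908441]), np.float64(0.00771199928936594)) (array([ 0.86502432, -0.33048253,  0.1537911 ]), np.float64(0.010287946343595776)) monL (array([0.72055392, 0.19484222, 0.42372272]), np.float64(0.01457323428767721)) (array([0.7130176 , 0.21473962, 0.16294813]), np.float64(0.005516976686796644))
```

The measurements agree. The brass bar's visible length is 128 mm against 128.6 mm expected, and its centre is about (0.537, -0.161) with yaw 0.25. The stand is centred at (0.501, 0.122) with yaw 0.195, and the blue area measures 204 x 81 mm against 210 x 86. A 40 mm opening keeps the fingers clear of the steel bar, so I'll move in over the brass and grip it.

```bash
cat >> h.py <<'E'
from scipy.spatial.transform import Rotation as Rn
YR=.251
def quat(yaw,tilt=0):   # tool y along bar y, z down; tilt>0 raises the lip (-x) end
    M=np.array([[-1,0,0],[0,1,0],[0,0,-1.]])
    return (Rn.from_euler('z',yaw)*Rn.from_euler('y',tilt)*Rn.from_matrix(M)).as_quat(scalar_first=True)
def tcp(g,q): # TCP for grasp point g
    return np.asarray(g)-.054*Rn.from_quat(q,scalar_first=True).as_matrix()[:,2]
def show(t=''):
    s=robot.state(); print(t,'t',round(s['clock'],2),'tcp',np.round(s['ee_pos'],4),'F',np.round(s['force'],1),'M',np.round(s['torque'],2),'op',round(s['opening'],4),'gf',np.round(s['grasp_force'],1))
E
python3 - <<'E'
from h import *
q=quat(YR); print(q, robot.state()['q'])
g=np.array([.537,-.161,.038])
for a in (q,quat(YR+np.pi)): print(robot.ik(tcp(g+[0,0,.1],a),a))
for y in(.195,.195+np.pi): print(robot.ik(tcp([.501,.122,.15],quat(y)),quat(y)))
robot.reach(tcp(g+[0,0,.12],q),q); show('over')
robot.command_gripper(.04); show('op')
robot.move_straight(tcp(g+[0,0,.03],q),vel=.1)
c=cam('scene'); save(cv2.resize(c['img'][120:250,170:340],None,fx=4.5,fy=4.5,interpolation=cv2.INTER_CUBIC),'pics/hover.png'); show('hover')
E
```

```text
[ 0.         -0.12517082  0.99213521  0.        ] [-1.26688101  0.38370908  0.01639735  1.37044772 -0.00632721  1.38821787
 -0.04646747]
[-0.4461894   0.43610338  0.87759959  1.73302892 -0.36476617  1.14529209
  2.36087917]
[-0.49829599  0.46613988  0.95747946  1.73482621 -0.41284238  1.15808797
 -0.74072564]
[-0.62363565  0.22910832  0.37252805  1.82127124 -0.09250376  1.10814957
  1.54718035]
[-0.84604498  0.25280418  0.63671135  1.83012381 -0.1666136   1.11222708
 -1.52618927]
over t 3.16 tcp [ 0.5374 -0.1601  0.2119] F [0.9 0.3 0.8] M [ 0.03  0.03 -0.01] op 0.0853 gf 0.0
op t 3.67 tcp [ 0.537 -0.161  0.212] F [ 0.6 -0.9 -0.3] M [-0.03 -0.01 -0.01] op 0.04 gf 0.0
hover t 4.77 tcp [ 0.5374 -0.1612  0.1227] F [-0.7 -0.9  0.5] M [ 0.02 -0.03  0.02] op 0.0401 gf 0.0
```

View pics/hover.png

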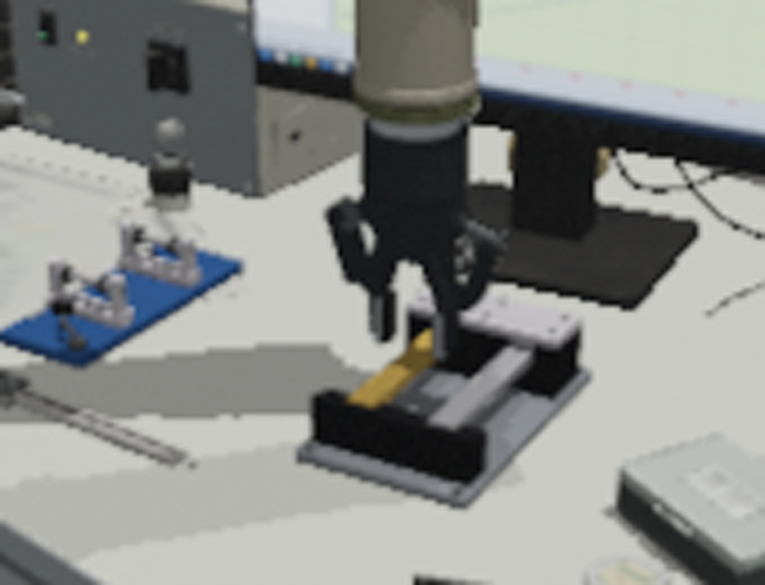

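The fingers, at crop (382,330) and (442,345), straddle the yellow bar and are clear of the steel bar and hood. I'll descend and grip.

Run:
```python
from h import *
q=quat(YR); g=np.array([.537,-.161,.038])
print(robot.move_straight(tcp(g,q),vel=.06,force_limit=8)); show('down')
robot.command_gripper(.028); show('28'); robot.command_gripper(.0); show('grip'); robot.dwell(.3); show()
```

```text
False
down t 5.42 tcp [ 0.5369 -0.1612  0.0919] F [-0.5 -0.3  1.1] M [-0.02 -0.    0.05] op 0.0401 gf 0.0
28 t 5.69 tcp [ 0.5372 -0.161   0.0923] F [-1.  -0.   0.5] M [ 0.02 -0.04  0.03] op 0.0278 gf 0.0
grip t 5.92 tcp [ 0.5372 -0.1609  0.0924] F [-1.8  2.4  4.7] M [0.23 0.26 0.02] op 0.0185 gf 59.0
 t 6.22 tcp [ 0.5372 -0.1609  0.0924] F [-1.5  1.3  5.4] M [0.26 0.31 0.05] op 0.019 gf 59.1
```

Run:
```python
from h import *
g=np.array([.537,-.161,.038]); X=np.array([np.cos(YR),np.sin(YR),0]); Z=np.array([0,0,1.])
def pose(th,d=0,up=.001):
    q=quat(YR,th); c,s=np.cos(th),np.sin(th)
    return tcp(g+X*(.08*(1-c)+.004*s-d)+Z*(.08*s+.004*(c-1)+up),q),q
for th in(.0,.05,.1,.15):
    p,q=pose(th); r=robot.move_straight(p,q,vel=.03,force_limit=20); show(f'{th} {r}')
    if r: raise SystemExit
c=cam('scene'); save(cv2.resize(c['img'][120:250,170:340],None,fx=4.5,fy=4.5,interpolation=cv2.INTER_CUBIC),'pics/tilt.png')
```

```text
0.0 False t 6.47 tcp [ 0.5366 -0.1609  0.0926] F [ 0.3 -0.7 -2.7] M [-0.01  0.04  0.03] op 0.0192 gf 58.6
0.05 False t 6.79 tcp [ 0.5401 -0.1601  0.0965] F [-0.9 -0.8 -2.6] M [ 0.01 -0.08  0.01] op 0.0189 gf 58.7
0.1 False t 7.11 tcp [ 0.543  -0.1595  0.1004] F [-0.3  0.4 -2.7] M [ 0.04 -0.13 -0.03] op 0.0186 gf 58.7
0.15 False t 7.42 tcp [ 0.5462 -0.1587  0.104 ] F [ 0.4 -1.1 -2.8] M [ 0.01 -0.19 -0.02] op 0.0188 gf 58.7
```

View pics/tilt.png

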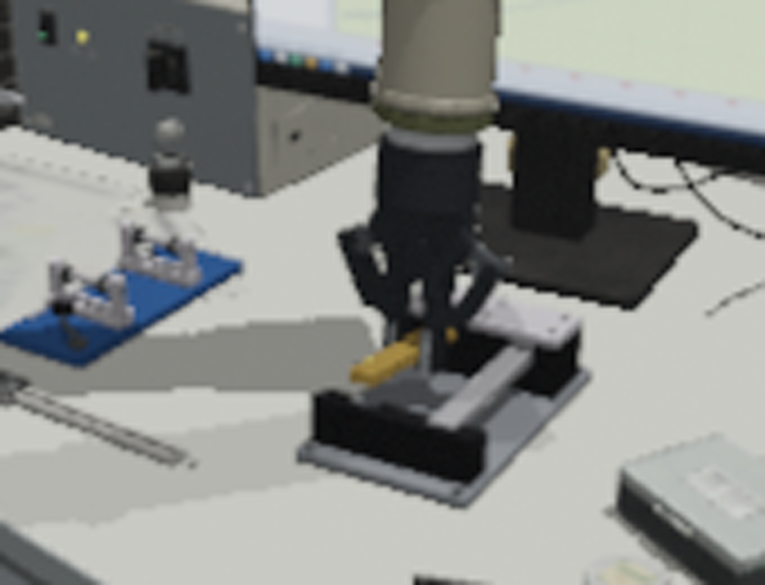

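The near end, at crop (365,375), is up over the lip. The wrist carries only the bar's weight (2.7 N), so nothing is jammed. Now I'll draw it out endwise, lift, level and carry it.

Run:
```python
from h import *
X=np.array([np.cos(YR),np.sin(YR),0]); p0=robot.state()['ee_pos']
p=p0-X*.046+[0,0,.0035]
r=robot.move_straight(p,vel=.05,force_limit=12); show(f'draw {r}')
if r: raise SystemExit
r=robot.move_straight(p+[0,0,.08],vel=.1,force_limit=12); show(f'lift {r}')
if r: raise SystemExit
q=quat(YR); g=p-X*.01+[0,0,.08]; robot.move_straight(g,q,vel=.08); show('level')
ys=.195; qs=quat(ys); h=tcp([.501,.122,.125],qs)
robot.reach(h,qs); robot.dwell(.2); show('over stand')
c=cam('top'); save(cv2.resize(c['img'][150:270,90:280],None,fx=4,fy=4,interpolation=cv2.INTER_CUBIC),'pics/over_top.png')
s=cam('scene'); save(cv2.resize(s['img'][120:250,120:290],None,fx=4.5,fy=4.5,interpolation=cv2.INTER_CUBIC),'pics/over.png')
np.save('over.npy',s['img'])
```

```text
draw False t 8.56 tcp [ 0.5017 -0.1702  0.1075] F [-0.4  0.  -3. ] M [ 0.11 -0.24 -0.  ] op 0.019 gf 58.7
lift False t 9.51 tcp [ 0.5011 -0.1701  0.1869] F [-0.1 -0.1 -2.8] M [ 0.02 -0.2   0.  ] op 0.0189 gf 58.7
level t 9.81 tcp [ 0.4902 -0.1733  0.1872] F [-0.1  0.3 -2.2] M [ 0.03 -0.02 -0.  ] op 0.0188 gf 58.8
over stand t 11.14 tcp [0.5014 0.1204 0.1792] F [-0.   0.1 -2.8] M [-0.03  0.02 -0.03] op 0.0186 gf 58.8
```

View pics/over_top.png

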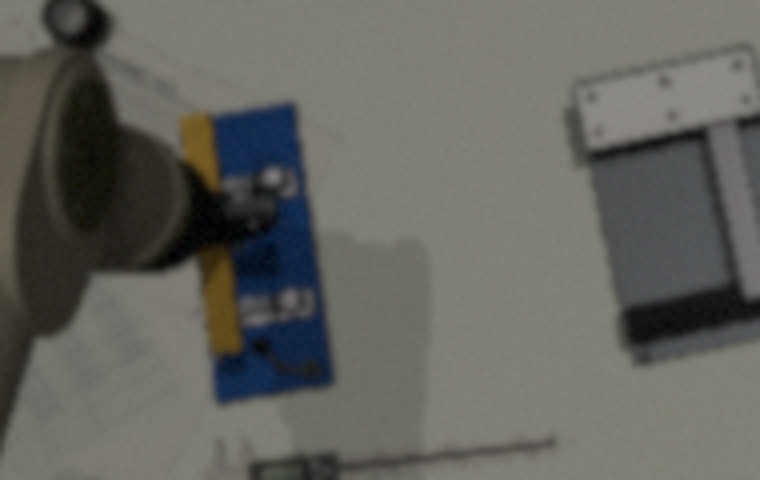

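View pics/over.png

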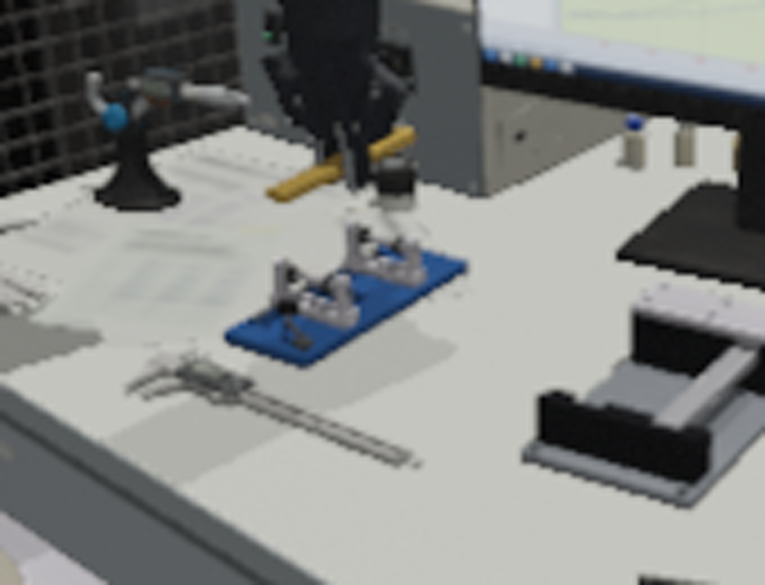

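In the top crop the held bar spans (197,115) to (228,352), next to the stand because of parallax. The scene crop shows it level, at (270,190)-(410,135). I'll measure its centre and yaw at its height and compare them with the stand.

Run:
```python
from meas import *
c=cam('top'); st=robot.state()['ee_pos']; print(st)
z=st[2]-.054+.001+.005
B=rect(c,(12,100,25),(32,255,255),(165,250,125,165),z)[0]; print('brass',B, cv2.boxPoints(B).tolist())
S=rect(c,(100,120,15),(128,255,255),(165,260,125,185),.012)[0]; print('stand',S,cv2.boxPoints(S).tolist())
# scene: bar silhouettes of the lower base corners for a cross-check of the stand
s=cam('scene'); f=lambda x,y:((x+.5)/4.5-.5+120,(y+.5)/4.5-.5+120)
for p in((228,336),(303,362),(466,266)): print(np.round(onz(s,*f(*p),.006)*1000,1))
# rods' posts seen from top crop (x4, origin 90,150)
t=lambda x,y:((x+.5)/4-.5+90,(y+.5)/4-.5+150)
for p in((278,180),(298,299)): print('post',np.round(onz(c,*t(*p),.05)*1000,1))
```

```text
[0.50116507 0.12121104 0.17908133]
brass ((501.20489501953125, 118.07725524902344), (159.71707153320312, 23.310274124145508), 12.69459056854248) [[420.7371826171875, 111.89823913574219], [425.8597412109375, 89.15778350830078], [581.672607421875, 124.25627136230469], [576.550048828125, 146.99673461914062]]
stand ((501.7218017578125, 122.00141906738281), (203.56582641601562, 80.14942169189453), 10.786290168762207) [[394.23736572265625, 142.31979370117188], [409.23699951171875, 63.586456298828125], [609.2062377929688, 101.68304443359375], [594.2066040039062, 180.4163818359375]]
[396.6 143.2   6. ]
[409.6  66.5   6. ]
[612.9 105.8   6. ]
post [548.8  98.8  50. ]
post [465.4  80.   50. ]
```

The stand comes out at about (0.503, 0.1235) with yaw 0.193 from both views. The bar, with its visible side face allowed for, is about 1.5-2 mm short of that in x and y. I'll correct for this and set it down under force guard.

Run:
```python
from h import *
q=quat(.194); g=np.array([.5025,.1235,0])
robot.move_straight(tcp(g+[0,0,.125],q),q,vel=.05)
r=robot.move_straight(tcp(g+[0,0,.060],q),vel=.08,force_limit=6); show(f'pre {r}')
if r: raise SystemExit
robot.dwell(.2)
r=robot.move_straight(tcp(g+[0,0,.046],q),vel=.012,force_limit=2.5); show(f'set {r}')
robot.dwell(.2); show()
s=cam('scene'); save(cv2.resize(s['img'][140:220,150:250],None,fx=7,fy=7,interpolation=cv2.INTER_CUBIC),'pics/set.png')
```

```text
pre False t 12.56 tcp [0.5029 0.1234 0.1144] F [-0.4  0.2 -2.7] M [-0.    0.01  0.  ] op 0.0189 gf 58.8
set True t 13.56 tcp [0.5024 0.1235 0.1043] F [-1.2 -0.6  5.1] M [-0.01  0.12 -0.  ] op 0.019 gf 59.8
 t 13.76 tcp [0.5024 0.1235 0.1043] F [-0.7  0.6  5.8] M [0.01 0.13 0.03] op 0.0188 gf 59.8
```

View pics/set.png

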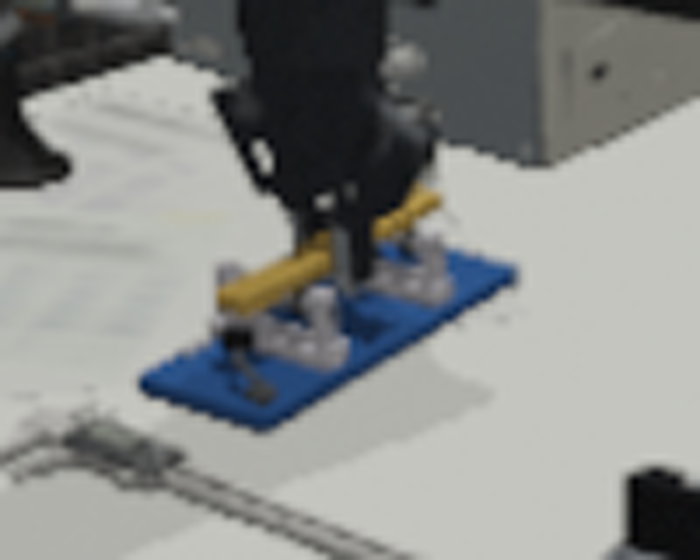

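Contact came at TCP z = 0.1043, against 0.104 expected for the rods and 0.108 for the collars. The crop shows the bar between the posts, from (225,300) to (435,200). I'll release, retreat and check from above.

Run:
```python
from meas import *
robot.command_gripper(.036); show('open')
p=robot.state()['ee_pos']
robot.move_straight(p+[0,0,.12],vel=.12,force_limit=10); show('up')
q=quat(.194); robot.reach(tcp([.5,-.1,.2],quat(.1)),quat(.1)); show('away')
c=cam('top'); s=cam('scene')
B=rect(c,(12,100,40),(32,255,255),(165,260,125,185),.056)[0]; print('brass',B)
S=rect(c,(100,120,15),(128,255,255),(165,260,125,185),.012)[0]; print('stand',S)
a=cv2.resize(c['img'][165:260,125:185],None,fx=6,fy=6,interpolation=cv2.INTER_CUBIC)
b=cv2.resize(s['img'][145:220,160:235],None,fx=5.6,fy=7.6,interpolation=cv2.INTER_CUBIC)
b=cv2.resize(b,(420,570)); save(np.hstack([cv2.convertScaleAbs(a,alpha=1.5),b]),'pics/final.png')
```

```text
open t 14.12 tcp [0.5016 0.1234 0.1034] F [0.5 0.  0. ] M [ 0.02  0.03 -0.01] op 0.0359 gf 0.0
up t 15.27 tcp [0.5011 0.1234 0.2227] F [-1.2  0.1  0.4] M [-0.02  0.03  0.  ] op 0.0358 gf 0.0
away t 16.17 tcp [ 0.5003 -0.0981  0.2534] F [ 0.   0.5 -1. ] M [ 0.04 -0.01  0.01] op 0.0361 gf 0.0
brass ((562.498046875, 134.50302124023438), (38.86515808105469, 20.966012954711914), 3.612183094024658)
stand ((587.5962524414062, 160.01364135742188), (37.10432052612305, 59.14215850830078), 52.81666564941406)
```

View pics/final.png

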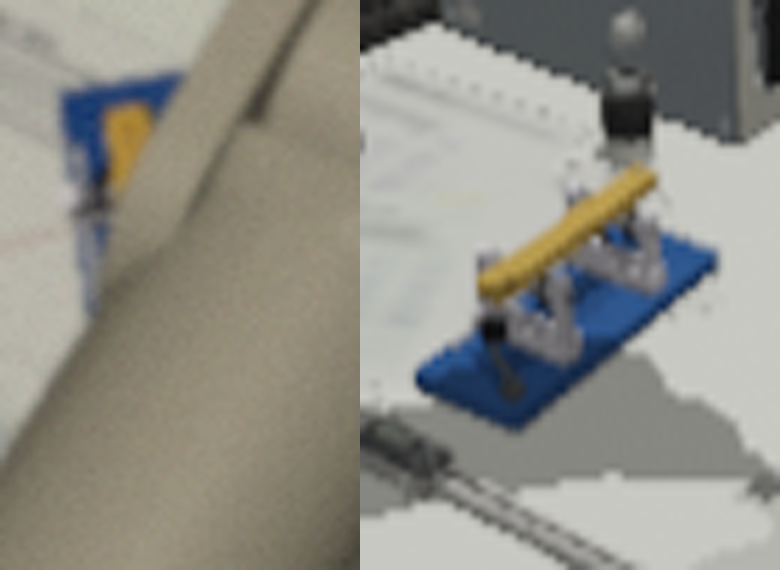

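The bar lies on the rods between the posts in the scene half, but the arm blocks the top view. I'll move it clear and measure by number.

Run:
```python
from meas import *
p=robot.state()['ee_pos']; robot.move_straight([.45,-.35,.3],quat(-.4),vel=.25); show('away')
c=cam('top'); 
b=rect(c,(12,100,40),(32,255,255),(165,260,125,185),.056); B=b[0]; print('brass',B,cv2.boxPoints(B).tolist())
S=rect(c,(100,120,15),(128,255,255),(165,260,125,185),.012)[0]; print('stand',S,cv2.boxPoints(S).tolist())
# steel bar, rods/collars: bright/dark blobs near the rods along the stand's y at the rod lines
y=np.radians(11.0); X=np.array([np.cos(y),np.sin(y)]);Y=np.array([-X[1],X[0]]); o=np.array([.5025,.1235])
for x in(-.044,.044):
    print(x,[(k,c['img'][tuple(np.round(proj(c,[*(o+X*x+Y*k/1000),.046])[::-1]).astype(int))].tolist()) for k in range(-36,37,4)])
```

```text
away t 17.45 tcp [ 0.4506 -0.3489  0.2996] F [ 1.  -0.9  0.7] M [ 0.04  0.04 -0.02] op 0.0362 gf 0.0
brass ((502.3430480957031, 121.71736907958984), (161.25152587890625, 25.039627075195312), 11.913801193237305) [[420.8694152832031, 117.32312774658203], [426.0386047363281, 92.82286834716797], [583.816650390625, 126.11161041259766], [578.6474609375, 150.61187744140625]]
stand ((501.5406494140625, 122.43409729003906), (203.56463623046875, 80.97344970703125), 11.22689437866211) [[393.823486328125, 142.32957458496094], [409.588623046875, 62.905643463134766], [609.2578125, 102.53861999511719], [593.49267578125, 181.96255493164062]]
-0.044 [(-36, [65, 63, 64]), (-32, [111, 109, 107]), (-28, [117, 114, 113]), (-24, [91, 88, 89]), (-20, [66, 65, 66]), (-16, [49, 47, 45]), (-12, [68, 60, 48]), (-8, [85, 66, 36]), (-4, [113, 89, 37]), (0, [114, 88, 33]), (4, [111, 88, 37]), (8, [106, 84, 42]), (12, [89, 75, 47]), (16, [55, 52, 49]), (20, [50, 50, 48]), (24, [75, 74, 74]), (28, [88, 85, 85]), (32, [124, 120, 120]), (36, [122, 119, 118])]
0.044 [(-36, [77, 76, 74]), (-32, [106, 101, 103]), (-28, [118, 114, 115]), (-24, [95, 93, 94]), (-20, [72, 69, 72]), (-16, [45, 44, 41]), (-12, [58, 52, 47]), (-8, [75, 62, 40]), (-4, [112, 88, 34]), (0, [114, 90, 37]), (4, [117, 90, 37]), (8, [113, 89, 43]), (12, [82, 73, 58]), (16, [54, 52, 49]), (20, [41, 40, 40]), (24, [66, 65, 66]), (28, [87, 84, 85]), (32, [123, 119, 119]), (36, [123, 120, 119])]
```

The bar's centre is within about 1 mm of the stand's centre and its yaw within 0.7°. The dark collars show evenly on both sides of it at both rods. I'm handing the job in.

```bash
python3 -c "
from h import *
robot.dwell(.3); print(robot.finish_job())"
```

```text
the job is handed in; nothing more can be done
None
```

The brass bar lies flat across both rods of the vibration stand, between the collars and centred to about 1 mm; the steel bar was not touched, and the job was handed in at about 18 s.

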